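Refit the return spring of a beam shutter

TASK

Take the tension spring out of its foam tray and refit it to the beam shutter: drop its hook down into the hole at the end of the swinging arm, then draw the spring out so that it pulls the arm shut against its stop, and slip its long eye over the head of the anchor post. Ease the spring back until the post has taken over its whole pull, the eye in the groove under the head, before you let go. Do not overstretch the spring, do not press or drag hard on the shutter, and leave the other things on the table where they are.

Things in the scene. Friction and masses are not known exactly. Their poses are not given: they have to be found in the camera images.
- spring: Bright steel tension spring (150 g) lying in the foam tray. Origin: middle of its flat-sided end block, 30 long, 16 wide, 16 mm high: grip it there (open notch 49 mm long, 24 mm deep below the axis). x runs along the spring from hook to eye, z up as it lies. 45 mm of close coils, 14 mm in diameter, lie on the block's -x side, then the hook; the eye is on its +x side.
- spring_eye (a point): Centre of the eye, 36 mm from the block's middle along the spring's +x, on its axis. The eye is a long closed loop of 3 mm wire in the spring's x-y plane, 30 mm long (along x) and 14 mm wide inside: its far inner end lies 15 mm beyond this point.
- spring_hook (a point): On the hook's straight leg, level with the spring's axis; 82 mm from the block's middle towards -x at rest, more when stretched. The hook is 3 mm wire: 22 mm of it runs on from the coils, 7 mm above the axis, then turns straight down (spring's -z). Its tip is 13 mm below this point, bent 1 mm back towards the coils.
- spring_hook_end (a joint): How far the spring is stretched, in m: 0 at rest (coils closed). 5 N begin to open it, then 0.12 N more for every mm. Stretched by more than 45 mm it is spoiled.
- shutter: Beam shutter: dark base plate 190 by 262 mm, 10 mm thick, screwed to the table, with the pivoted arm, an upright aperture plate with lens tube, and the anchor block. Origin on the table under the arm's pivot, z up. The fitted spring lies 55 mm to the pivot's -x side and runs from the arm's hole along +y to the post.
- shutter_arm (a joint): Angle of the swinging arm about its vertical pivot, in rad: 0 is shut, against its stop pin; it grows as the hole end swings to the shutter's -y. It moves stiffly (about 1 N at the hole) and stays where it is left.
- lever_hole (a point): Centre of the hole in the arm's end, at half thickness of the arm's 5 mm aluminium plate, 45 mm above the table, 55 mm from the pivot. The hole is vertical, through, 7 mm in diameter with a 1 mm chamfer; the plate is 20 by 18 mm there and free underneath (32 mm to the base plate).
- anchor_slot (a point): Middle of the anchor block's slot, at the height of the post's groove, 36 mm above the table; axes as the shutter's. The anchor post, an upright steel pin, is clamped up to 8 mm either way from here along y: its own place is not measured, it must be seen or felt.
- anchor_block (a point): Middle of the top of the anchor block, 18 mm above the table, 24 by 50 mm. Of the post that stands on it: the head, 10 mm in diameter, rounded on top, reaches from 40 to 45 mm above the table; under it is the groove, 7 mm in diameter, 8 mm high; then a collar, 11 mm in diameter, its top 32 mm above the table.
- spring_tray: Fixed grey tray with dark foam blocks, 205 by 100 mm; foam tops 34 mm above the table beside coils and hook, 28 mm under the eye. Origin on the table below the spring's end block (whose middle starts 30 mm up), x along the spring.
- parts_box: Bystander: open grey box of small parts, 150 by 90 by 40 mm, fixed; origin under its centre.
- spirit_level: Bystander: spirit level 160 by 18 by 38 mm, origin under its centre, long side along x.
- tape_roll: Bystander: roll of tape lying flat, 92 mm in diameter, 25 mm high, origin under its centre.
- hex_driver: Bystander: hex driver lying flat, 205 mm long, 18 mm thick, long side along x, origin under the handle's front end.

How it is judged:
On the way, in this order (a step that is already met when the one before it is completed fails the run):
1. the hook is down in the arm's hole, the spring not yet stretched (horizontal distance between spring_hook and lever_hole below 0.0045 m and z of spring_hook in the frame of lever_hole between -0.007 and 0.007 m and value of joint spring_hook_end below 0.01 m), for 0.2 s.
2. the hooked spring, stretched, has drawn the arm shut against its stop (horizontal distance between spring_hook and lever_hole below 0.0045 m and z of spring_hook in the frame of lever_hole between -0.007 and 0.007 m and value of joint spring_hook_end above 0.012 m and value of joint shutter_arm below 0.04 rad), for 0.2 s.
3. still held by the hand, the spring has been eased back until its eye bears on the post and the post carries its pull (hook and eye together press on the shutter with over 10.5 N) (horizontal distance between spring_hook and lever_hole below 0.0045 m and z of spring_hook in the frame of lever_hole between -0.007 and 0.007 m and z of spring_eye in the frame of anchor_slot below 0.006 m and contact force between spring and shutter above 10.5 N and contact force between the fingers and spring above 3 N), for 0.2 s.
At the end, for the whole second after the job is handed in: Hook in the arm's hole (4.5 mm sideways, 7 mm in height); arm shut (under 0.04 rad); eye round the post in its groove (5 mm sideways, 6 mm in height, its centre 1 mm beyond to 24 mm short of the slot's middle); spring let go, at rest, still stretched 8 to 34 mm (horizontal distance between spring_hook and lever_hole below 0.0045 m and z of spring_hook in the frame of lever_hole between -0.007 and 0.007 m and x of spring_eye in the frame of anchor_slot between -0.005 and 0.005 m and y of spring_eye in the frame of anchor_slot between -0.024 and 0.001 m and z of spring_eye in the frame of anchor_slot between -0.006 and 0.006 m and value of joint spring_hook_end between 0.008 and 0.034 m and value of joint shutter_arm below 0.04 rad and linear speed of spring below 0.05 m/s); the robot touches nothing.
It fails at once if the spring is overstretched (more than 45 mm) (value of joint spring_hook_end above 0.045 m).
It fails at once if the spring is pressed or dragged on the shutter, its arm or its post with more than 25 N in all (contact force between spring and shutter above 25 N).
It fails at once if the hand or the arm presses on the shutter with more than 15 N (contact force between any of the fingers, the arm and shutter above 15 N).
It fails at once if another thing on the table is moved more than 20 mm (distance of any of spirit_level, tape_roll, hex_driver from where it was at the start of the episode above 0.02 m).
It also fails if it takes over 67 s, if anything falls off the work surface, if the arm or the gripper's body presses on something with over 40 N, if the wrist force passes 120 N, or if a joint passes its speed limit or range.

ROBOT

A 7-joint arm with a two-finger parallel gripper is mounted at the origin on the work surface. World frame = base frame: x ahead of the robot, y to its left, z up, the work surface at z = 0. Lengths are in m, angles in rad, forces in N, time in s.
With the tool pointing down it reaches from about 0.4 to 0.85 m from the base axis. Payload 6.9 kg.
Tool frame: the origin (TCP) lies at the very end of the fingers, on their centre line; the grasp point (between the pads) lies 19 mm behind it (arm.grip_depth is the distance from the TCP to the grasp point, in m); z points along the fingers, y is the line along which they close (so a half turn about z gives the same grasp; the last joint's range is limited). The gripper opens to 85 mm and grips with 20 to 120 N. Pads are 22 mm wide; open, the fingers measure 114 mm over their backs; the gripper's body (76 mm by 85 mm) begins 54 mm behind the grasp point. The pads swing forward as they close: fully open they stand 13 mm farther back than shut.
Start: joints at [1.353, 0.507, -0.238, 1.5, 0.126, 1.149, -0.155], TCP at [0.199, -0.593, 0.231] pointing down, gripper open.
Joint ranges: [-3.08, 3.08], [-0.24, 2.05], [-1.43, 1.35], [0, 2.5], [-1.52, 4.66], [0.17, 1.96], [-2.89, 2.89]. Speed limits (rad/s): [2.39, 2.39, 3.14, 3.14, 3.14, 3.14, 3.14].

INTERFACE

Orientations are given as a rotation vector (axis times angle).
In Python, from bench import arm gives the robot as it stands. The module is installed in compiled form; this text tells all that it offers.
- The arm moves only by the tool apply_moves, never from a script. Its argument "increments" is a list of rows, each a list of 2 entries, a list of its own where there are three numbers: the shift along the tool's x, y, z in m, then the turn about the tool's z in rad. A call has 1 to 8 rows; each row is the pose to reach, as a shift and turn from the pose commanded when the call began, along the tool's axes at that moment; what a row does not reach only later rows make up. A row lasts 1/8 s, in which the tool goes at most 62.5 mm and 10.7 degrees, less where a joint would pass 70% of its speed; a pose out of reach is approached as far as the arm can. A call with a gripper value outside its range is refused whole. "jaw" is the opening, from -1 (shut) to 1 (fully open), set as the call begins (left out, the last holds). The fingers move at their own pace and stop on an object; "force" is the grip in N (left out, the last holds). Time passes only in rows, so rows that repeat a pose let the fingers close. It gives the time, the measured TCP pose, the force, the opening and the grip force at its end, in the units of the state.
- arm.read_state(): the state, without advancing time (a new reading comes with each control period).
- arm.get_image(name): name is "scene" or "top" or "wrist"; returns a dict with "frame" (384x512x3 uint8, red, green, blue), "camera_matrix" (3x3 intrinsics, pixels), "R" (3x3) and "t" (3): a world point X has camera coordinates R X + t. Camera axes: x right, y down, z forward; pixel columns grow to the right and rows downward; lengths in m; the calibration is good to about 2 mm. A picture is of the moment at which its call begins. There is no depth.
- arm.finish_job(): hands the job in; it is judged then, once.
The state is a dict: "t": time; "q": joint angles; "dq": joint speeds; "tau": joint torques, N m; "tool_pos": TCP position; "eef_rot": TCP orientation; "ft_force": force on the tool from outside, world axes, zero at the start; "ft_torque": the same for the moment, N m; "grip_width": finger opening in m; "gripper_force": force on a finger pad.
Only numpy, scipy, OpenCV 4.12 (cv2) and the standard library are available. Lean on these libraries where they do the work, as an engineer would, in place of code of your own. Each camera call takes 0.05 s, during which the arm holds its last target. There are 200 camera calls.

## Working session

There is one attempt and no reset: what is moved stays moved. The work goes in short steps, Python scripts to look and compute and a tool call to move; the robot and the scene stay as the last step left them, time stands still between calls to the robot, and variables do not carry over. Pictures are saved under pics/ and viewed, at most 10 in all, crops included, and the job is handed in when it is done.

Besides the shell and the picture viewer there is one more tool, called as a command line: name --argument value ..., lists and objects as JSON in quotes. apply_moves: Moves the arm, as the interface text tells. Its arguments: {"type":"object","properties":{"increments":{"type":"array","items":{"type":"array"}},"jaw":{"type":"number"},"force":{"type":"number"}},"required":["increments"]}

```bash
mkdir -p pics; cat > h.py <<'E'
from bench import arm
import numpy as np, cv2, pickle
from scipy.spatial.transform import Rotation as Ro
def snap(name,fn):
    d=arm.get_image(name); pickle.dump(d,open(f'pics/{fn}.pkl','wb')); cv2.imwrite(f'pics/{fn}.png',d['frame'][:,:,::-1]); return d
def load(fn): return pickle.load(open(f'pics/{fn}.pkl','rb'))
def back(d,u,v,z):
    K,R,t=map(np.array,(d['camera_matrix'],d['R'],d['t'])); c=-R.T@t
    r=R.T@np.linalg.solve(K,[u,v,1]); return c+r*(z-c[2])/r[2]
def proj(d,X):
    K,R,t=map(np.array,(d['camera_matrix'],d['R'],d['t'])); p=K@(R@np.array(X)+t); return p[:2]/p[2]
def crop(fn,x0,y0,x1,y1,s,out):
    d=load(fn); im=d['frame'][y0:y1,x0:x1,::-1]; cv2.imwrite(f'pics/{out}.png',cv2.resize(im,None,fx=s,fy=s,interpolation=cv2.INTER_CUBIC))
E
python3 - <<'E'
from h import *
a=snap('top','top0'); b=snap('scene','sc0')
cv2.imwrite('pics/both.png',cv2.resize(np.vstack([a['frame'],b['frame']])[:,:,::-1],None,fx=0.78,fy=0.78))
for d in(a,b): print(-d['R'].T@d['t'], d['camera_matrix'][0,0])
s=arm.read_state(); print(s['t'],s['tool_pos'],Ro.from_rotvec(s['eef_rot']).as_matrix().round(3))
E
```

```text
[4.18340948e-01 3.66307818e-04 1.17713634e+00] 486.1344518631318
[1.06847714 0.37754296 1.05039236] 403.63795839589056
0.1 [ 0.19864838 -0.59211422  0.23050472] [[ 0.948  0.318 -0.001]
 [ 0.318 -0.948  0.002]
 [-0.    -0.002 -1.   ]]
```

View pics/both.png

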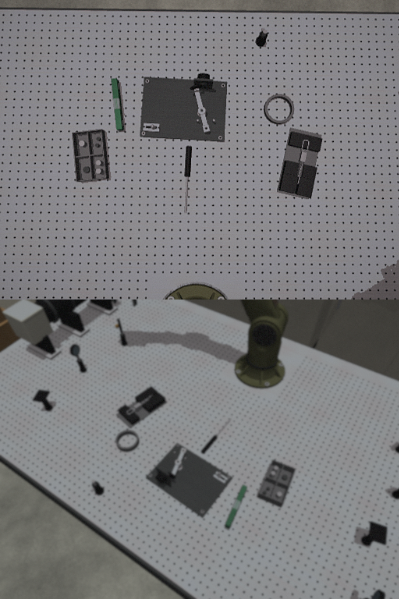

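The top view shows the tray at about (384,210) full-res, with the eye end up, and the shutter at about (235,140). I'll enlarge both.

```bash
python3 - <<'E'
from h import *
d=load('top0')['frame'][:,:,::-1]
a=cv2.resize(d[80:190,172:302],None,fx=4,fy=4,interpolation=cv2.INTER_CUBIC)
b=cv2.resize(d[155:265,350:420],None,fx=4,fy=4,interpolation=cv2.INTER_CUBIC)
cv2.imwrite('pics/c1.png',np.hstack([a,b]))
E
```

```text
(no output)
```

View pics/c1.png

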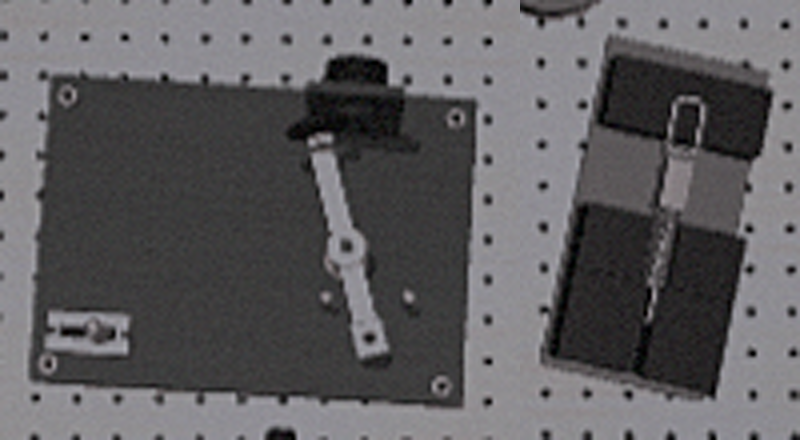

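```bash
python3 - <<'E'
from h import *
d=load('top0')
f=lambda u,v,z:back(d,172+u/4,80+v/4,z)[:2]
g=lambda u,v,z:back(d,350+(u-520)/4,155+v/4,z)[:2]
P=lambda *a:print(*[x.round(4) if hasattr(x,'round') else x for x in a])
pl=[f(52,78,.01),f(476,100,.01),f(463,404,.01),f(33,380,.01)]
P('plate',*pl,[np.linalg.norm(pl[i]-pl[(i+1)%4]) for i in range(4)])
yv=pl[0]-pl[1]+pl[3]-pl[2]; P('yaw y',np.degrees(np.arctan2(-yv[0],yv[1])))
sc=[f(67,96,.01),f(456,118,.01),f(442,386,.01),f(47,364,.01)]
yv=sc[0]-sc[1]+sc[3]-sc[2]; P('yaw screws',np.degrees(np.arctan2(-yv[0],yv[1])))
P('pivot',f(346,247,.05),'hole',f(369,338,.0475),np.linalg.norm(f(346,247,.05)-f(369,338,.0475)))
P('blk',f(88,333,.018),'post',f(97,331,.045))
b=[g(668,157,.038),g(694,160,.038),g(684,208,.038),g(661,206,.038)];P('spring block',*b,np.mean(b,0))
e,h=g(687,98,.03),g(651,318,.037);P('eye far',e,'hook',h,np.linalg.norm(e-h),np.degrees(np.arctan2(*(e-h)[::-1])))
t=[g(609,38,.03),g(772,75,.03),g(715,398,.03),g(545,362,.03)];P('tray',*t,[np.linalg.norm(t[i]-t[(i+1)%4]) for i in range(4)])
E
```

```text
plate [0.7446 0.1671] [ 0.7333 -0.093 ] [ 0.5455 -0.0851] [0.5581 0.1745] [np.float64(0.2603668390150062), np.float64(0.18794051806101056), np.float64(0.25995584162318114), np.float64(0.18664632406071685)]
yaw y -2.6156
yaw screws -2.7489
pivot [ 0.6335 -0.0133] hole [ 0.58   -0.0272] 0.0553
blk [0.5858 0.141 ] post [0.5831 0.1325]
spring block [ 0.5129 -0.3173] [ 0.5113 -0.3326] [ 0.4829 -0.3261] [ 0.484  -0.3126] [ 0.4978 -0.3222]
eye far [ 0.5489 -0.3316] hook [ 0.4184 -0.3057] 0.133 -11.2141
tray [ 0.5846 -0.2856] [ 0.5631 -0.3827] [ 0.372  -0.3443] [ 0.3923 -0.2447] [np.float64(0.09947651941590006), np.float64(0.19496509842495802), np.float64(0.1017105624181674), np.float64(0.19659874278734443)]
```

apply_moves --increments '[[[0.05,-0.022,0.0],0.1],[[0.1,-0.044,0.01],0.2],[[0.15,-0.066,0.02],0.3],[[0.2,-0.087,0.03],0.4],[[0.25,-0.109,0.04],0.518],[[0.3,-0.131,0.05],0.518],[[0.35,-0.152,0.06],0.518],[[0.369,-0.161,0.07],0.518]]' --jaw 1

```text
t: 1.1
tool_pos: [0.5002, -0.3188, 0.1606]
eef_rot: [-3.126, 0.297, -0.001]
ft_force: [0.0, -0.1, -0.5]
grip_width: 0.0854
gripper_force: 0.0
```

```bash
python3 - <<'E'
from h import *
w=snap('wrist','w1')
s=arm.read_state(); print(s['t'],s['tool_pos'],Ro.from_rotvec(s['eef_rot']).as_matrix().round(3),s['ft_force'],s['grip_width'])
for X in([.498,-.322,.038],[.4184,-.3057,.037],[.549,-.332,.03]): print(proj(w,X))
E
```

```text
1.15 [ 0.50064668 -0.31725746  0.15918843] [[ 0.982 -0.187 -0.   ]
 [-0.187 -0.982  0.004]
 [-0.001 -0.004 -1.   ]] [ 1.31330443  3.1854312  -0.94023248] 0.08553559807580333
[258.94099881 182.37052894]
[257.86923477 252.9094137 ]
[259.18998679 130.18799514]
```

View pics/w1.png

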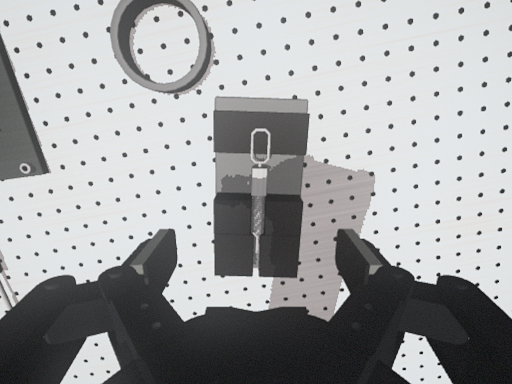

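The wrist view shows the block at (260,182) and the eye end at (260,128), matching the prediction. Going down.

apply_moves --increments '[[[-0.001,0.003,0.03],0.0],[[-0.002,0.005,0.06],0.01],[[-0.002,0.005,0.09],0.01],[[-0.002,0.005,0.1],0.01],[[-0.002,0.005,0.1],0.01],[[-0.002,0.005,0.1],0.01]]' --jaw 0

```text
t: 1.9
tool_pos: [0.495, -0.3277, 0.0624]
eef_rot: [3.124, -0.321, 0.002]
ft_force: [0.9, -0.6, 0.5]
grip_width: 0.0427
gripper_force: 0.0
```

```bash
python3 - <<'E'
from h import *
s=arm.read_state(); R=Ro.from_rotvec(s['eef_rot']).as_matrix(); print(s['t'],s['tool_pos'],np.degrees(np.arctan2(R[1,0],R[0,0])),s['ft_force'],s['grip_width'])
print('delta tool',R.T@(np.array([.498,-.322,.011])-s['tool_pos']))
E
```

```text
1.9 [ 0.49495339 -0.32767269  0.06244133] -11.727590783270465 [ 0.89207463 -0.5971443   0.49808177] 0.04266229431287085
delta tool [ 0.00174758 -0.00620991  0.05143982]
```

apply_moves --increments '[[[0.002,-0.006,0.01],-0.01],[[0.002,-0.006,0.025],-0.01],[[0.002,-0.006,0.04],-0.01],[[0.002,-0.006,0.05],-0.01],[[0.002,-0.006,0.051],-0.01],[[0.002,-0.006,0.051],-0.01]]'

```text
t: 2.65
tool_pos: [0.4978, -0.3216, 0.0103]
eef_rot: [-3.127, 0.305, -0.0]
ft_force: [0.5, 0.6, -0.8]
grip_width: 0.0428
gripper_force: 0.0
```

```bash
python3 - <<'E'
from h import *
s=arm.read_state(); R=Ro.from_rotvec(s['eef_rot']).as_matrix(); print(s['t'],s['tool_pos'],np.degrees(np.arctan2(R[1,0],R[0,0])),s['ft_force'],s['grip_width'])
print('delta tool',R.T@(np.array([.498,-.322,.011])-s['tool_pos']))
E
```

```text
2.65 [ 0.49775611 -0.32164862  0.01028821] -11.134947623267307 [ 0.52619083  0.5521143  -0.77302689] 0.04281252025003558
delta tool [ 0.00030718  0.00029766 -0.00071178]
```

apply_moves --increments '[[[0,0,0],0],[[0,0,0],0],[[0,0,0],0],[[0,0,0],0],[[0,0,0],0]]' --jaw -1 --force 40

```text
t: 3.28
tool_pos: [0.498, -0.3217, 0.0108]
eef_rot: [3.126, -0.305, 0.001]
ft_force: [-0.4, 1.4, 5.4]
grip_width: 0.0154
gripper_force: 39.3
```

apply_moves --increments '[[[0,0,-0.03],0],[[0,0,-0.08],0],[[0,0,-0.13],0],[[0.001,-0.02,-0.15],-0.15],[[0.002,-0.06,-0.15],-0.32],[[0.003,-0.1,-0.15],-0.49],[[0.005,-0.14,-0.15],-0.66],[[0.006,-0.18,-0.15],-0.83]]'

```text
t: 4.28
tool_pos: [0.5382, -0.1449, 0.16]
eef_rot: [-2.981, -0.99, 0.001]
ft_force: [-0.3, 0.4, -1.2]
grip_width: 0.0157
gripper_force: 39.4
```

```bash
python3 - <<'E'
from h import *
s=arm.read_state(); R=Ro.from_rotvec(s['eef_rot']).as_matrix(); yaw=np.degrees(np.arctan2(R[1,0],R[0,0])); print(s['t'],s['tool_pos'],yaw,s['ft_force'],s['grip_width'],s['gripper_force'],s['q'])
print('delta tool',R.T@(np.array([.584,.055,.10])-s['tool_pos']),'turn',-np.radians(87.3-yaw))
E
```

```text
4.275 [ 0.53815399 -0.14492649  0.15998382] 36.74325888881138 [-0.32217886  0.39346056 -1.20426142] 0.01571016917320549 39.39876079559326 [ 0.48137424  0.48728259 -0.39502794  1.78160684  0.2288189   0.91846506
 -0.94166918]
delta tool [ 0.15636685 -0.13275847  0.05995927] turn -0.8823815914686179
```

apply_moves --increments '[[[0.03,-0.025,0],-0.17],[[0.06,-0.05,0],-0.34],[[0.09,-0.075,0],-0.51],[[0.12,-0.1,0.01],-0.68],[[0.15,-0.125,0.02],-0.85],[[0.156,-0.133,0.03],-0.88],[[0.156,-0.133,0.03],-0.88],[[0.156,-0.133,0.03],-0.88]]'

```text
t: 5.28
tool_pos: [0.5848, 0.0517, 0.1303]
eef_rot: [2.285, 2.155, -0.002]
ft_force: [-0.2, -0.9, -1.3]
grip_width: 0.0154
gripper_force: 39.3
```

```bash
python3 - <<'E'
from h import *
w=snap('wrist','w2'); d=snap('top','top2'); c=snap('scene','sc2')
s=arm.read_state(); R=Ro.from_rotvec(s['eef_rot']).as_matrix(); yaw=np.degrees(np.arctan2(R[1,0],R[0,0])); print(s['t'],s['tool_pos'],yaw,s['ft_force'],s['grip_width'],s['gripper_force'],s['q'])
h=[.580,-.027,.0475]; b=s['tool_pos']+np.array([0,0,.019])
for im in (w,d,c): print(proj(im,h),proj(im,[.583,.1325,.045]),proj(im,b-.082*R[:,0]))
u,v=proj(c,[.583,.05,.08]).astype(int); print(u,v)
cr=cv2.resize(c['frame'][v-45:v+45,u-50:u+50,::-1],None,fx=5,fy=5,interpolation=cv2.INTER_CUBIC)
cv2.imwrite('pics/v2.png',cv2.resize(np.hstack([cv2.resize(w['frame'][:,:,::-1],(600,450)),cr]),(800,327)))
E
```

```text
5.425 [0.58502027 0.05212803 0.13068909] 86.70185340105296 [ 0.62872315 -0.45180693 -2.37575514] 0.015415475370307626 39.32034730911255 [ 0.2515617   0.59835656 -0.61458866  1.73679129  0.41534633  0.9391588
 -0.58857568]
[256.59257223 270.57555903] [248.68325894  95.53040521] [257.79348981 372.93910752]
[264.17023325 164.47912645] [196.23407948 162.80410977] [266.64671969 157.57347749]
[234.95524853 192.05146699] [280.89050399 219.37375185] [232.09974482 171.71946216]
256 199
```

View pics/v2.png

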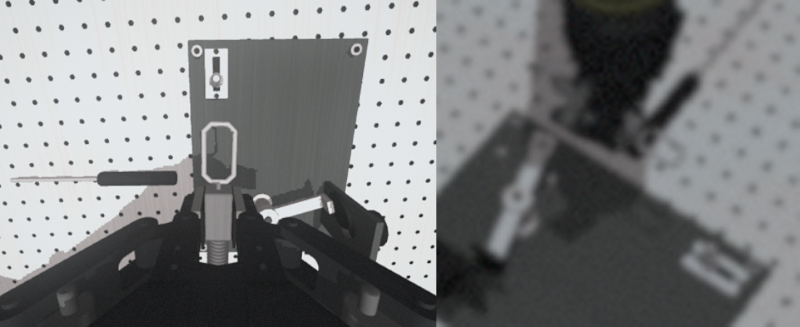

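```bash
python3 - <<'E'
from h import *
w=load('w2');c=load('sc2');d=load('top2')
up=lambda im,x0,y0,n,m,s:cv2.resize(im['frame'][y0:y0+m,x0:x0+n,::-1],None,fx=s,fy=s,interpolation=cv2.INTER_CUBIC)
a=up(w,200,80,120,230,2.6); b=up(c,210,150,60,50,6)[:300]; e=up(d,235,135,60,50,6)
r=np.vstack([b,e]); r=cv2.convertScaleAbs(r,alpha=1.8)
H=598; a=a[:H]; r=cv2.resize(r,(360,H))
cv2.imwrite('pics/v3.png',np.hstack([a,r])); print(a.shape,r.shape)
E
```

```text
(598, 312, 3) (598, 360, 3)
```

View pics/v3.png

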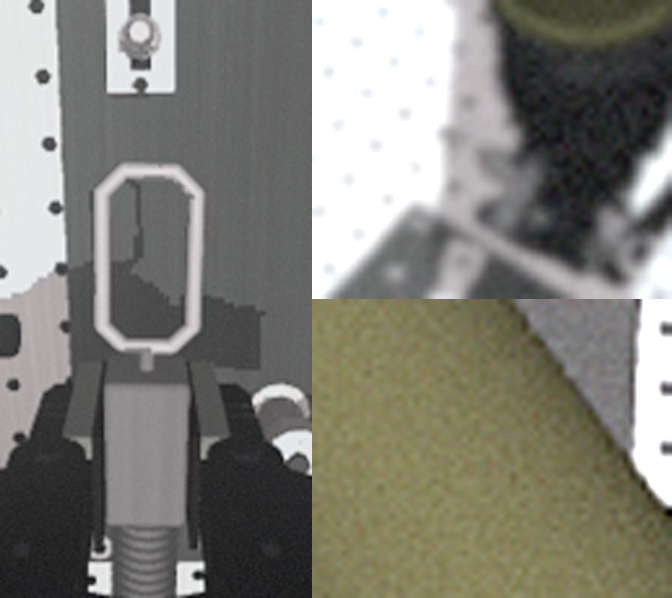

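```bash
python3 - <<'E'
from h import *
w=load('w2'); f=lambda u,v,z:back(w,200+u/2.6,80+v/2.6,z).round(4)
print('cam',-w['R'].T@w['t'])
print('white z0',f(90,575,0),f(205,575,0),f(145,560,.05))
print('post head top',f(139,33,.045),'collar',f(139,40,.032))
print('anch near edge',f(107,94,.018),f(175,92,.018))
print('pivot ring?',f(280,405,.05))
T=np.array([.58502,.05213,.1307]);th=np.radians(86.7);x=np.array([np.cos(th),np.sin(th)]);y=np.array([np.sin(th),-np.cos(th)])
for n,p in(('far',(149,170)),('near',(148,347)),('blockfront top',(147,384)),('blockback top',(145,526)),('coil',(146,560)),('L',(102,260)),('R',(197,260))):
  z=.1497 if 'top' not in n else .1577
  r=f(*p,z)[:2]-T[:2]; print(n,r@x,r@y)
E
```

```text
cam [0.58806011 0.11918237 0.27262368]
white z0 [ 0.5494 -0.0981  0.    ] [ 0.6026 -0.1013  0.    ] [ 0.5777 -0.0529  0.05  ]
post head top [0.587  0.1344 0.045 ] collar [0.5868 0.1331 0.032 ]
anch near edge [0.5743 0.1165 0.018 ] [0.5984 0.1158 0.018 ]
pivot ring? [0.6288 0.008  0.05  ]
far 0.05244318893102425 -0.00023923784168553624
near 0.019177356162823428 -0.00042462996151735216
blockfront top 0.015160963285583489 -0.0005937105803246501
blockback top -0.014217092800518595 -0.0011034365869602807
coil -0.028028748285967922 -0.0009080581048866031
L 0.036122529972406725 -0.008813973473557595
R 0.036120045822193206 0.008514903980824644
```

The crop shows the post head at wrist pixel (253,93), and the spring is held straight with its block centred in the jaws. The hole is hidden under the coils, so I'll back off to see it.

apply_moves --increments '[[[-0.05,0,0],-0.01],[[-0.1,0,0],-0.01],[[-0.145,0,0],-0.01],[[-0.15,0,0],-0.01],[[-0.15,0,0],-0.01],[[-0.15,0,0],-0.01]]'

```text
t: 6.18
tool_pos: [0.5768, -0.0946, 0.1307]
eef_rot: [-2.269, -2.173, -0.002]
ft_force: [0.0, 0.5, -1.4]
grip_width: 0.0155
gripper_force: 39.4
```

```bash
python3 - <<'E'
from h import *
w=snap('wrist','w3')
s=arm.read_state(); R=Ro.from_rotvec(s['eef_rot']).as_matrix(); yaw=np.degrees(np.arctan2(R[1,0],R[0,0])); print(s['t'],s['tool_pos'],yaw,s['ft_force'])
u,v=proj(w,[.58,-.027,.0475]);print(u,v, proj(w,[.586,.134,.045]))
im=w['frame'][:,:,::-1]; u0,v0=int(u)-30,int(v)-30; print(u0,v0)
a=cv2.resize(im[v0:v0+60,u0:u0+60],None,fx=6,fy=6,interpolation=cv2.INTER_CUBIC)
b=cv2.resize(im,None,fx=.8,fy=.8)[:307,:]
b=cv2.copyMakeBorder(b,0,53,0,0,0); cv2.imwrite('pics/v4.png',np.hstack([a,b])); 
E
```

```text
6.225 [ 0.57681517 -0.09448124  0.13061425] 87.54573398827921 [ 0.49406421  0.52134535 -2.25676697]
256.9041597738818 112.32148065553932 [ 255.35385402 -140.45627391]
226 82
```

View pics/v4.png

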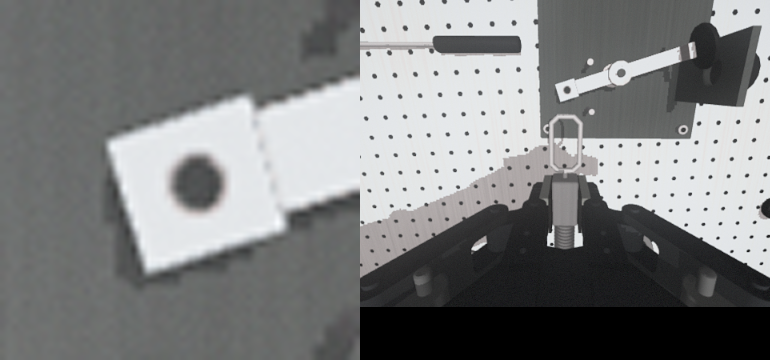

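```bash
python3 - <<'E'
from h import *
w=load('w3'); T=np.array([.57682,-.09448,.1306]); th=np.radians(87.55);x=np.array([np.cos(th),np.sin(th)]);y=np.array([np.sin(th),-np.cos(th)])
h=back(w,258.6,112.3,.0475)[:2]; p=back(w,325,91,.05)[:2]; print('hole',h,'piv',p,np.linalg.norm(h-p),np.degrees(np.arctan2(*(p-h)[::-1])))
# symmetric axis of spring: eye/coil centre by bright profile
im=w['frame'].astype(float).mean(2)
for v,z in((150,.15),(165,.15),(190,.15),(238,.158),(250,.158),(262,.158)): print(v,im[v,225:290].astype(int).tolist())
E
```

```text
hole [ 0.58138017 -0.0270448 ] piv [ 0.63437492 -0.0132147 ] 0.05476965114807169 14.626324625748317
150 [160, 107, 115, 115, 112, 111, 111, 110, 115, 112, 114, 95, 87, 121, 165, 190, 206, 217, 218, 205, 190, 161, 128, 94, 82, 92, 97, 104, 106, 107, 103, 106, 106, 106, 106, 102, 106, 101, 100, 107, 103, 103, 127, 163, 188, 205, 219, 215, 203, 184, 154, 113, 99, 103, 106, 107, 106, 102, 107, 106, 106, 104, 105, 105, 105]
165 [189, 121, 109, 115, 101, 114, 167, 211, 199, 215, 164, 159, 190, 212, 213, 200, 170, 117, 107, 116, 111, 112, 108, 111, 110, 113, 95, 82, 84, 84, 104, 109, 110, 111, 106, 106, 105, 107, 107, 105, 106, 108, 107, 111, 105, 103, 100, 129, 174, 199, 216, 207, 184, 129, 103, 107, 107, 107, 109, 106, 105, 104, 107, 104, 107]
190 [170, 169, 169, 169, 173, 171, 169, 167, 171, 168, 166, 159, 183, 207, 211, 199, 172, 139, 159, 169, 166, 171, 169, 166, 164, 169, 169, 170, 169, 168, 165, 169, 169, 196, 204, 225, 230, 228, 230, 229, 230, 230, 229, 227, 230, 234, 182, 165, 195, 215, 209, 188, 173, 223, 233, 231, 230, 229, 230, 231, 230, 231, 231, 229, 229]
238 [58, 85, 88, 87, 
[... 177 characters left out ...]
, 140, 141, 143, 142, 135, 84, 48, 54, 62, 84, 92, 89, 89, 88, 90, 90, 91, 89, 91, 72, 59, 59, 62]
250 [49, 45, 47, 44, 63, 100, 139, 145, 144, 139, 91, 51, 58, 52, 44, 91, 128, 140, 145, 144, 143, 142, 145, 147, 147, 145, 142, 142, 142, 142, 144, 143, 143, 141, 143, 147, 141, 139, 141, 142, 139, 137, 139, 142, 144, 140, 115, 69, 46, 57, 58, 54, 120, 143, 147, 137, 123, 87, 56, 49, 49, 55, 51, 54, 54]
262 [45, 41, 43, 48, 47, 46, 47, 44, 45, 44, 49, 51, 55, 52, 41, 90, 126, 141, 143, 144, 143, 144, 141, 144, 145, 141, 141, 140, 140, 141, 143, 142, 141, 142, 146, 141, 142, 140, 138, 136, 139, 138, 141, 142, 142, 137, 100, 52, 47, 56, 56, 52, 49, 49, 45, 47, 48, 53, 48, 51, 49, 52, 45, 52, 45]
```

apply_moves --increments '[[[0.05,0.001,0],0.0],[[0.1,0.002,0],0.004],[[0.145,0.003,0.02],0.004],[[0.15,0.003,0.05],0.004],[[0.15,0.003,0.07],0.004],[[0.15,0.003,0.07],0.004],[[0.15,0.003,0.07],0.004]]'

```text
t: 7.1
tool_pos: [0.5868, 0.0543, 0.0611]
eef_rot: [2.274, 2.167, 0.002]
ft_force: [0.2, 0.1, -2.4]
grip_width: 0.0152
gripper_force: 39.3
```

```bash
cat > st.py <<'E'
from h import *
import sys
def st(tx,ty,tz):
    s=arm.read_state(); R=Ro.from_rotvec(s['eef_rot']).as_matrix(); yaw=np.degrees(np.arctan2(R[1,0],R[0,0]))
    print(round(s['t'],2),s['tool_pos'].round(4),yaw.round(2),'F',np.array(s['ft_force']).round(2),'M',np.array(s['ft_torque']).round(2),'grip',s['gripper_force'])
    print('delta',(R.T@(np.array([tx,ty,tz])-s['tool_pos'])).round(4),'hook',(s['tool_pos']-.082*R[:,0]-.001*R[:,1]+[0,0,.019]).round(4))
if __name__=='__main__': st(*map(float,sys.argv[1:]))
E
python3 st.py .5861 .0549 .049
```

```text
7.1 [0.5868 0.0543 0.0611] 87.24 F [ 0.19  0.13 -2.35] M [ 0.   -0.03  0.03] grip 39.315794706344604
delta [ 0.0006 -0.0007  0.0121] hook [ 0.5818 -0.0275  0.0801]
```

apply_moves --increments '[[[0.0005,-0.0007,0.01],0],[[0.0005,-0.0007,0.014],0],[[0.0005,-0.0007,0.017],0],[[0.0005,-0.0007,0.019],0],[[0.0005,-0.0007,0.021],0],[[0.0005,-0.0007,0.022],0],[[0.0005,-0.0007,0.022],0]]'

```text
t: 7.98
tool_pos: [0.5857, 0.054, 0.0383]
eef_rot: [-2.275, -2.166, 0.0]
ft_force: [-0.1, -0.8, -2.3]
grip_width: 0.0151
gripper_force: 39.3
```

```bash
python3 st.py .5861 .0549 .026
```

```text
7.97 [0.5857 0.054  0.0383] 87.19 F [-0.13 -0.76 -2.29] M [-0.   -0.01  0.03] grip 39.3344110250473
delta [0.0009 0.0004 0.0123] hook [ 0.5806 -0.0278  0.0573]
```

apply_moves --increments '[[[0.0006,0.0003,0.002],0],[[0.0008,0.0004,0.004],0],[[0.0008,0.0004,0.006],0],[[0.0008,0.0004,0.008],0],[[0.0008,0.0004,0.01],0],[[0.0008,0.0004,0.011],0],[[0.0008,0.0004,0.011],0]]'

```text
t: 8.85
tool_pos: [0.5861, 0.0548, 0.0272]
eef_rot: [-2.275, -2.166, 0.0]
ft_force: [-0.6, 0.4, -1.8]
grip_width: 0.0155
gripper_force: 39.3
```

```bash
python3 st.py .5861 .0549 .026
```

```text
8.85 [0.5861 0.0548 0.0272] 87.19 F [-0.63  0.41 -1.76] M [0.05 0.04 0.  ] grip 39.33540165424347
delta [ 0.0001 -0.      0.0012] hook [ 0.5811 -0.027   0.0462]
```

apply_moves --increments '[[[0,0,-0.0035],0],[[0.002,0,-0.0035],0],[[0.004,0,-0.0035],0],[[0.006,0,-0.0035],0],[[0.008,0,-0.0035],0],[[0.01,0,-0.0035],0],[[0.01,0,-0.0035],0]]'

```text
t: 9.72
tool_pos: [0.5864, 0.0652, 0.0307]
eef_rot: [-2.275, -2.166, -0.0]
ft_force: [-1.4, -0.5, -1.5]
grip_width: 0.0153
gripper_force: 39.6
```

```bash
python3 st.py .5848 .0943 .031
```

```text
9.72 [0.5864 0.0652 0.0307] 87.21 F [-1.45 -0.54 -1.49] M [-0.13  0.16 -0.11] grip 39.64615523815155
delta [ 0.029  -0.0031 -0.0003] hook [ 0.5815 -0.0167  0.0497]
```

apply_moves --increments '[[[0.003,-0.001,0],0],[[0.006,-0.002,0],0],[[0.009,-0.0025,0],0],[[0.012,-0.0028,0],0],[[0.015,-0.003,0],0],[[0.018,-0.003,0],0],[[0.018,-0.003,0],0]]'

```text
t: 10.6
tool_pos: [0.5851, 0.0815, 0.0308]
eef_rot: [2.274, 2.164, -0.002]
ft_force: [1.6, -5.3, -2.6]
grip_width: 0.0157
gripper_force: 39.0
```

```bash
python3 st.py .5848 .0943 .031; python3 - <<'E'
from h import *
w=snap('wrist','w5'); c=snap('scene','sc5')
im=w['frame'][:,:,::-1]
a=cv2.resize(im[60:300,190:350],None,fx=2.5,fy=2.5,interpolation=cv2.INTER_CUBIC)
b=cv2.resize(c['frame'][160:260,210:310,::-1],(390,390),interpolation=cv2.INTER_CUBIC)
b=cv2.copyMakeBorder(b,0,210,0,0,0); cv2.imwrite('pics/v5.png',np.hstack([a,b]))
E
```

```text
10.6 [0.5851 0.0815 0.0308] 87.16 F [ 1.63 -5.35 -2.57] M [-1.18 -0.46  0.21] grip 39.02768075466156
delta [ 0.0128 -0.0009 -0.0003] hook [ 5.80e-01 -4.00e-04  4.99e-02]
```

View pics/v5.png

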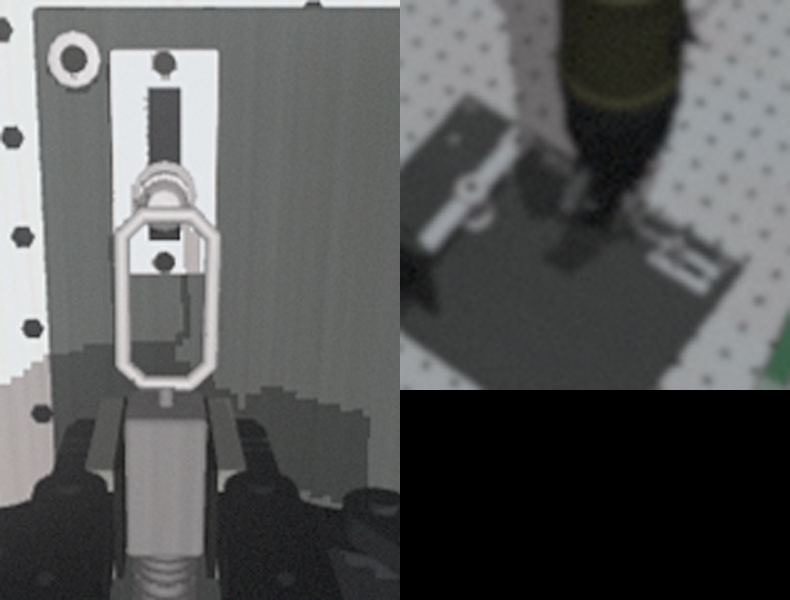

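apply_moves --increments '[[[0.003,0,-0.0003],0],[[0.006,-0.0005,-0.0003],0],[[0.009,-0.0005,-0.0003],0],[[0.012,-0.0005,-0.0003],0],[[0.0145,-0.0005,-0.0003],0],[[0.0145,-0.0005,-0.0003],0]]'

```text
t: 11.45
tool_pos: [0.5852, 0.0951, 0.0309]
eef_rot: [2.275, 2.163, -0.003]
ft_force: [1.8, -7.9, -2.4]
grip_width: 0.0153
gripper_force: 39.0
```

```bash
python3 st.py .5848 .0943 .031; python3 - <<'E'
from h import *
w=snap('wrist','w6')
im=w['frame'][:,:,::-1]
a=cv2.resize(im[100:240,200:320],None,fx=4,fy=4,interpolation=cv2.INTER_CUBIC)
cv2.imwrite('pics/v6.png',a)
E
```

```text
11.45 [0.5852 0.0951 0.0309] 87.13 F [ 1.79 -7.91 -2.35] M [-1.48 -0.5   0.28] grip 39.03083682060242
delta [-0.0008 -0.0004 -0.0001] hook [0.5801 0.0133 0.0501]
```

View pics/v6.png

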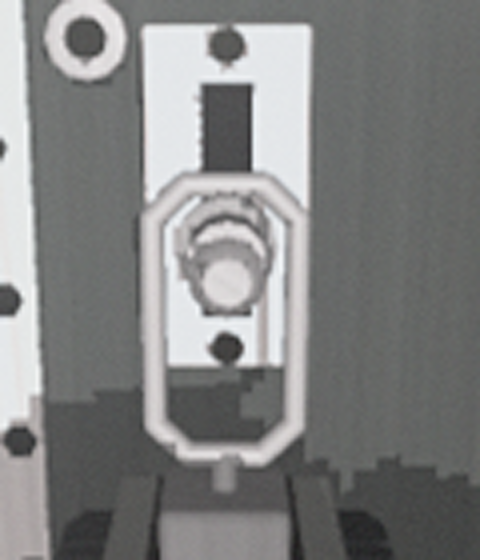

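The eye surrounds the head: head centre (228,270) in the crop, eye inner span 165–287 across, far end 195. Lowering now.

apply_moves --increments '[[[0,-0.0003,0.002],0],[[0,-0.0003,0.004],0],[[0,-0.0003,0.006],0],[[0,-0.0003,0.008],0],[[0,-0.0003,0.0095],0],[[0,-0.0003,0.011],0],[[0,-0.0003,0.011],0]]'

```text
t: 12.38
tool_pos: [0.5849, 0.095, 0.0204]
eef_rot: [2.275, 2.163, -0.003]
ft_force: [0.6, -7.4, 4.0]
grip_width: 0.0152
gripper_force: 40.0
```

```bash
python3 st.py .5848 .0943 .018
```

```text
12.38 [0.5849 0.095  0.0204] 87.11 F [ 0.56 -7.39  4.04] M [-1.86 -0.12  0.18] grip 40.02347946166992
delta [-0.0007 -0.0001  0.0024] hook [0.5798 0.0131 0.0397]
```

apply_moves --increments '[[[0,0,0.001],0],[[0,0,0.002],0],[[0,0,0.002],0]]'

```text
t: 12.75
tool_pos: [0.5849, 0.095, 0.0185]
eef_rot: [2.275, 2.163, -0.003]
ft_force: [0.9, -7.3, 4.3]
grip_width: 0.0153
gripper_force: 40.1
```

```bash
python3 st.py .5848 .0863 .018; python3 - <<'E'
from h import *
w=snap('wrist','w7')
im=w['frame'][:,:,::-1]
a=cv2.resize(im[100:240,200:320],None,fx=4,fy=4,interpolation=cv2.INTER_CUBIC)
cv2.imwrite('pics/v7.png',a)
E
```

```text
12.75 [0.5849 0.095  0.0185] 87.11 F [ 0.86 -7.28  4.29] M [-1.86 -0.18  0.11] grip 40.11172950267792
delta [-0.0087  0.0004  0.0005] hook [0.5797 0.0132 0.0377]
```

View pics/v7.png

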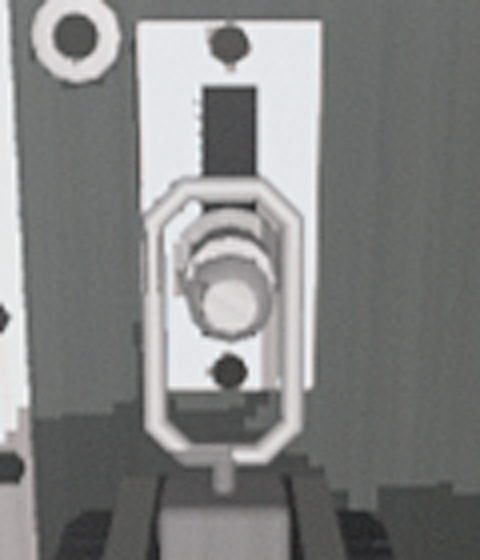

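apply_moves --increments '[[[-0.0015,0.0003,0],0],[[-0.003,0.0004,0],0],[[-0.0045,0.0004,0],0],[[-0.006,0.0004,0],0],[[-0.006,0.0004,0],0]]'

```text
t: 13.42
tool_pos: [0.5849, 0.0905, 0.0185]
eef_rot: [2.275, 2.165, -0.001]
ft_force: [0.3, -6.1, 4.9]
grip_width: 0.0154
gripper_force: 40.1
```

```bash
python3 st.py .5848 .0869 .018
```

```text
13.43 [0.5849 0.0905 0.0185] 87.15 F [ 0.3  -6.15  4.87] M [-1.57 -0.07 -0.01] grip 40.14957547187805
delta [-0.0036  0.0001  0.0005] hook [0.5798 0.0087 0.0376]
```

apply_moves --increments '[[[-0.001,0,0],0],[[-0.002,0,0],0],[[-0.003,0,0],0],[[-0.003,0,0],0],[[-0.003,0,0],0]]'

```text
t: 14.05
tool_pos: [0.5848, 0.0898, 0.0184]
eef_rot: [-2.274, -2.167, -0.003]
ft_force: [2.6, 2.6, 3.7]
grip_width: 0.0157
gripper_force: 40.1
```

```bash
python3 st.py .5848 .0869 .018
```

```text
14.05 [0.5848 0.0898 0.0184] 87.24 F [2.58 2.64 3.73] M [ 0.18 -0.43 -0.03] grip 40.122730135917664
delta [-0.0029  0.0001  0.0004] hook [0.5799 0.008  0.0372]
```

apply_moves --increments '[[[0.001,0,0],0],[[0.001,0,0],0],[[0.001,0,0],0]]'

```text
t: 14.42
tool_pos: [0.5848, 0.0898, 0.0183]
eef_rot: [2.275, 2.166, 0.002]
ft_force: [3.8, 2.0, 5.7]
grip_width: 0.0156
gripper_force: 40.3
```

```bash
python3 st.py .5848 .0869 .018; python3 - <<'E'
from h import *
w=snap('wrist','w8')
im=w['frame'][:,:,::-1]
a=cv2.resize(im[100:240,200:320],None,fx=4,fy=4,interpolation=cv2.INTER_CUBIC)
cv2.imwrite('pics/v8.png',a)
E
```

```text
14.43 [0.5848 0.0898 0.0183] 87.2 F [3.79 1.96 5.7 ] M [ 0.08 -0.61  0.03] grip 40.3027081489563
delta [-0.0029  0.0001  0.0003] hook [0.5798 0.008  0.0373]
```

View pics/v8.png

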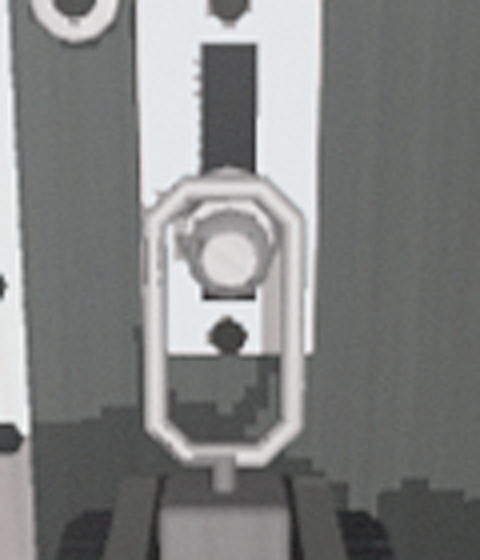

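```bash
python3 - <<'E'
from h import *
from scipy.optimize import least_squares
def fit(fn,T,yaw,obs):
    w=load(fn); th=np.radians(yaw); x=np.array([np.cos(th),np.sin(th),0]);y=np.array([np.sin(th),-np.cos(th),0]);z=np.array([0,0,1.])
    T=np.array(T)+[0,0,.019]
    def P(p,X,Y): # pitch p0 (eye up +), dx, dz, dy
        return proj(w,T+x*p[1]+z*p[2]+y*p[3]+X*(x*np.cos(p[0])+z*np.sin(p[0]))+Y*y)
    def r(p):
        o=[]
        for k,val in obs.items():
            if k=='far': o.append(P(p,.0525,0)[1]-val)
            if k=='near': o.append(P(p,.0195,0)[1]-val)
            if k=='L': o.append(P(p,.036,-.0085)[0]-val)
            if k=='R': o.append(P(p,.036,.0085)[0]-val)
        return np.r_[o,p[2]*300]
    s=least_squares(r,[0,0,0,0]); p=s.x; print(fn,'pitch deg',np.degrees(p[0]).round(2),'dx,dz,dy mm',(p[1:]*1e3).round(2),'eye z',(T[2]+p[2]+.036*np.sin(p[0])).round(4),'res',s.fun.round(2), 'cam axis',w['R'][2].round(3))
def o(x0,y0,s,far,near,L,R): return dict(far=y0+far/s,near=y0+near/s,L=x0+L/s,R=x0+R/s)
fit('w2',[.58502,.05213,.1307],86.7,o(200,80,2.6,170,347,102,197))
fit('w6',[.5852,.0951,.0309],87.13,o(200,100,4,182,455,153,298))
fit('w7',[.5849,.0950,.0185],87.11,o(200,100,4,187,455,155,293))
fit('w8',[.5848,.0898,.0183],87.2,o(200,100,4,188,455,156,293))
w=load('w8')
for z in(.045,.04): print('head',back(w,200+228/4,100+253/4,z))
E
```

```text
w2 pitch deg 2.9 dx,dz,dy mm [ 0.4   0.71 -0.15] eye z 0.1522 res [ 0.1  -0.12  0.01 -0.01  0.21] cam axis [-0.016 -0.269 -0.963]
w6 pitch deg 1.45 dx,dz,dy mm [ 0.57  1.18 -0.46] eye z 0.052 res [ 0.18 -0.21 -0.02  0.02  0.35] cam axis [-0.014 -0.271 -0.962]
w7 pitch deg -5.95 dx,dz,dy mm [-0.65  0.41 -0.66] eye z 0.0342 res [ 0.13 -0.14 -0.12  0.12  0.12] cam axis [-0.014 -0.271 -0.962]
w8 pitch deg -6.79 dx,dz,dy mm [-0.83  0.36 -0.59] eye z 0.0334 res [ 0.13 -0.14 -0.14  0.14  0.11] cam axis [-0.013 -0.267 -0.963]
head [0.58683144 0.13567138 0.045     ]
head [0.5868118  0.13474872 0.04      ]
```

```bash
python3 - <<'E'
from h import *
from scipy.optimize import least_squares
S={'w2':([.58502,.05213,.1307],86.7),'w3':([.57682,-.09448,.1306],87.55),'w6':([.5852,.0951,.0309],87.13),'w7':([.5849,.0950,.0185],87.11),'w8':([.5848,.0898,.0183],87.2)}
for fn,(T,yaw) in S.items():
    w=load(fn); im=w['frame'].astype(float).min(2)
    rows=range(168,200,4); Ls=[];Rs=[]
    tpl=np.array([-1,-1,-.5,.5,1,1,1,.5,-.5,-1,-1]); tpl-=tpl.mean()
    def pk(seg,o):
        c=np.correlate(seg-seg.mean(),tpl,'same'); i=np.argmax(c[3:-3])+3; a,b,d=c[i-1:i+2]; return o+i+.5*(a-d)/(a-2*b+d)
    L=np.array([pk(im[v,228:252],228) for v in rows]);R=np.array([pk(im[v,262:288],262) for v in rows])
    print(fn,(R-L).round(1),np.median(R-L).round(2))
    col=im[135:160,250:263].mean(1); print('   far v',pk(col,135))
E
```

```text
w2 [36.3 36.1 36.1 35.8 35.7 35.4 35.2 35.3] 35.76
   far v 145.22909180408564
w3 [36.4 36.3 37.  36.3 46.1 29.1 43.  35.7] 36.34
   far v 145.2917245911584
w6 [37.9 23.7 28.7 37.7 37.6 37.1 35.4 35.3] 36.25
   far v 145.30031724450487
w7 [36.  32.6 31.3 30.4 37.6 37.2 37.2 36.9] 36.47
   far v 146.61013168749426
w8 [30.7 29.  37.7 37.7 37.1 35.4 34.3 34.5] 34.95
   far v 145.281000974603
```

```bash
python3 - <<'E'
from h import *
for fn in('w2','w6','w7','w8'):
    im=load(fn)['frame'].astype(int).mean(2).astype(int)
    for v in(192,196,200,204): print(fn,v,im[v,233:246].tolist(),im[v,267:282].tolist())
    print('  col257',im[138:156,256:259].mean(1).astype(int).tolist(),'|',im[205:226,253].tolist(),'|',im[205:226,262].tolist())
E
```

```text
w2 192 [81, 81, 76, 106, 177, 208, 211, 199, 171, 106, 78, 81, 78] [103, 103, 103, 101, 110, 161, 195, 208, 205, 188, 122, 94, 100, 102, 102]
w2 196 [82, 81, 75, 146, 185, 203, 209, 199, 171, 104, 75, 78, 79] [105, 106, 83, 70, 126, 169, 196, 211, 204, 185, 113, 65, 74, 75, 72]
w2 200 [81, 79, 74, 143, 184, 204, 210, 199, 172, 106, 75, 80, 75] [77, 76, 74, 66, 126, 175, 198, 209, 201, 177, 109, 65, 73, 75, 73]
w2 204 [80, 78, 76, 140, 183, 203, 208, 197, 169, 127, 85, 75, 78] [78, 75, 68, 68, 130, 175, 198, 209, 200, 174, 108, 69, 71, 73, 73]
  col257 [105, 106, 105, 103, 117, 162, 196, 219, 219, 167, 121, 113, 104, 105, 104, 105, 104, 105] | [78, 74, 71, 74, 70, 122, 169, 207, 187, 138, 115, 96, 92, 92, 93, 95, 91, 88, 85, 85, 87] | [74, 74, 74, 72, 69, 114, 165, 201, 220, 213, 168, 108, 80, 85, 83, 84, 82, 83, 85, 84, 83]
w6 192 [103, 105, 110, 169, 201, 210, 205, 181, 126, 99, 98, 99, 98] [100, 97, 94, 92, 146, 185, 209, 209, 194, 147, 110, 106, 102, 102, 101]
w6 196 [97, 90, 110, 167, 197, 212, 205, 181, 120, 91, 96, 97, 95] [107, 102, 100, 97, 153, 190, 208, 207, 194, 143, 107, 
[... 1611 characters left out ...]
 76, 155, 194, 220, 212, 190, 144, 109, 107, 107, 108] [96, 104, 90, 139, 179, 208, 215, 202, 186, 131, 102, 106, 105, 106, 102]
w8 200 [109, 87, 75, 151, 190, 218, 216, 190, 140, 89, 77, 90, 93] [98, 105, 90, 135, 180, 207, 213, 200, 157, 110, 101, 105, 105, 104, 102]
w8 204 [78, 82, 70, 150, 191, 218, 215, 191, 143, 88, 78, 81, 80] [102, 103, 90, 121, 177, 210, 211, 199, 154, 109, 102, 103, 105, 105, 102]
  col257 [77, 78, 75, 101, 168, 170, 155, 186, 218, 220, 196, 158, 189, 211, 166, 138, 145, 152] | [78, 75, 76, 77, 72, 92, 146, 187, 177, 146, 132, 115, 104, 104, 107, 107, 108, 97, 83, 80, 79] | [75, 93, 107, 104, 86, 94, 143, 183, 218, 218, 194, 137, 68, 78, 83, 81, 82, 82, 84, 81, 81]
```

```bash
python3 - <<'E'
from h import *
w=load('w8');th=np.radians(87.2);x=np.array([np.cos(th),np.sin(th),0]);y=np.array([np.sin(th),-np.cos(th),0]);z=np.array([0,0,1.]);T=np.array([.5848,.0898,.0373])
for a in(2,0,-2,-4,-6,-8,-10):
    p=np.radians(a);q=x*np.cos(p)+z*np.sin(p)
    P=lambda X,Y:proj(w,T+X*q+Y*y)
    print(a,'far',P(.0525,0)[1].round(2),'near',P(.0195,0)[1].round(2),'w@.026',(P(.026,.0085)-P(.026,-.0085))[0].round(2),'v',P(.026,0)[1].round(1))
E
```

```text
2 far 146.65 near 213.75 w@.026 35.12 v 201.3
0 far 146.1 near 213.22 w@.026 34.89 v 200.7
-2 far 145.69 near 212.75 w@.026 34.65 v 200.2
-4 far 145.44 near 212.32 w@.026 34.42 v 199.7
-6 far 145.32 near 211.95 w@.026 34.19 v 199.3
-8 far 145.35 near 211.62 w@.026 33.96 v 198.9
-10 far 145.5 near 211.34 w@.026 33.73 v 198.6
```

apply_moves --increments '[[[0,0,0],0],[[0,0,0],0],[[0,0,0],0],[[0,0,0],0]]' --force 20

```text
t: 14.98
tool_pos: [0.5848, 0.0897, 0.0182]
eef_rot: [2.275, 2.166, 0.001]
ft_force: [4.7, 3.8, 3.3]
grip_width: 0.0154
gripper_force: 40.2
```

```bash
python3 st.py .5848 .0869 .018
```

```text
14.97 [0.5848 0.0897 0.0182] 87.2 F [4.72 3.78 3.29] M [ 0.31 -0.86  0.02] grip 40.16161859035492
delta [-0.0028  0.0002  0.0002] hook [0.5798 0.0079 0.0371]
```

apply_moves --increments '[[[0.0015,0.0006,-0.0005],0],[[0.0015,0.0006,-0.0005],0],[[0.0015,0.0006,-0.0005],0]]' --jaw -1 --force 20

```text
t: 15.35
tool_pos: [0.5848, 0.09, 0.0183]
eef_rot: [2.276, 2.166, -0.002]
ft_force: [3.8, -0.9, 1.7]
grip_width: 0.0156
gripper_force: 39.8
```

```bash
python3 st.py .5848 .0869 .018
```

```text
15.35 [0.5848 0.09   0.0183] 87.16 F [ 3.79 -0.94  1.7 ] M [-0.53 -0.6   0.07] grip 39.84197795391083
delta [-0.0031  0.0002  0.0003] hook [0.5797 0.0081 0.0374]
```

apply_moves --increments '[[[0,0.0008,0],0],[[0,0.001,0],0],[[0,0.001,0],0]]'

```text
t: 15.72
tool_pos: [0.585, 0.0901, 0.0182]
eef_rot: [-2.275, -2.165, 0.004]
ft_force: [-2.6, -3.1, 2.7]
grip_width: 0.0152
gripper_force: 40.0
```

apply_moves --increments '[[[0,0,0],0],[[0,0,0],0],[[0,0,0],0],[[0,0,0],0]]' --jaw -0.2

```text
t: 16.23
tool_pos: [0.5861, 0.0911, 0.0186]
eef_rot: [-2.275, -2.166, -0.0]
ft_force: [0.6, 0.4, -0.3]
grip_width: 0.0342
gripper_force: 0.0
```

```bash
python3 st.py .5848 .0869 .018; python3 - <<'E'
from h import *
w=snap('wrist','w9')
im=w['frame'].astype(int).mean(2).astype(int)
for v in(192,200): print(v,im[v,228:290].tolist())
print(im[130:226,257].tolist())
E
```

```text
16.23 [0.5861 0.0911 0.0186] 87.2 F [ 0.55  0.4  -0.34] M [ 0.01 -0.08  0.04] grip 0.0
delta [-0.0043 -0.0011  0.0006] hook [0.5811 0.0093 0.0375]
192 [108, 105, 105, 105, 109, 97, 151, 189, 218, 212, 195, 159, 114, 104, 106, 104, 103, 105, 102, 106, 103, 103, 102, 104, 105, 106, 106, 104, 103, 105, 103, 104, 105, 106, 85, 74, 80, 75, 76, 74, 99, 160, 193, 220, 211, 188, 126, 97, 105, 105, 107, 103, 102, 103, 104, 103, 100, 102, 103, 102, 103, 100]
200 [106, 105, 104, 105, 88, 73, 145, 186, 215, 215, 192, 166, 122, 102, 106, 104, 104, 106, 108, 105, 105, 103, 103, 101, 101, 103, 106, 103, 104, 105, 106, 102, 104, 107, 88, 77, 75, 77, 72, 73, 97, 160, 195, 218, 210, 185, 128, 98, 105, 107, 102, 99, 99, 101, 101, 100, 101, 102, 101, 102, 102, 101]
[77, 79, 80, 78, 77, 80, 79, 81, 80, 78, 81, 76, 78, 73, 95, 167, 195, 193, 192, 148, 91, 132, 163, 198, 223, 185, 132, 145, 153, 154, 161, 178, 204, 214, 212, 216, 218, 218, 218, 215, 213, 215, 220, 201, 156, 128, 98, 152, 224, 232, 232, 233, 187, 94, 62, 62, 62, 59, 59, 105, 115, 104, 105, 105, 102, 106, 108, 103, 103, 106, 105, 103, 105, 104, 105, 89, 74, 76, 76, 77, 75, 73, 72, 77, 72, 77, 70, 78, 101, 123, 144, 148, 137, 112, 86, 88]
```

apply_moves --increments '[[[0,0,-0.01],0],[[0,0,-0.03],0],[[0,0,-0.06],0],[[0,0,-0.1],0],[[0,0,-0.15],0],[[-0.05,0,-0.15],0],[[-0.09,0,-0.15],0],[[-0.09,0,-0.15],0]]'

```text
t: 17.27
tool_pos: [0.5815, -0.0036, 0.169]
eef_rot: [2.281, 2.158, -0.003]
ft_force: [0.7, 0.5, -0.1]
grip_width: 0.034
gripper_force: 0.0
```

```bash
python3 - <<'E'
from h import *
w=snap('wrist','wa'); s=arm.read_state(); print(s['t'],s['tool_pos'],s['ft_force'])
im=w['frame'].astype(int).mean(2)
# expected feature pixels
piv=np.array([.6345,-.0132]); th=np.radians(-2.7); X=np.array([np.cos(th),np.sin(th)]);Y=np.array([-np.sin(th),np.cos(th)])
hole=piv-.055*X
for n,p,z in(('hole',hole,.0475),('post',(.5868,.1357),.045),('block',(.5855,.0905),.045),('eyefar',(.5868,.141),.034)):
    print(n,np.round(p,4),proj(w,[*p,z]).round(1))
# profile across spring (along Y) in the rectified plane z=.045
for y in np.arange(0,.155,.005):
    c=hole+y*Y; prof=[]
    for x in np.arange(-.014,.0145,.002):
        q=c+x*X; u,v=proj(w,[*q,.044]); prof.append(int(cv2.getRectSubPix(im.astype(np.float32),(1,1),(float(u),float(v)))[0,0]) if 0<=u<511 and 0<=v<383 else -1)
    print(round(y*1e3),prof)
E
```

```text
17.325 [ 0.58162042 -0.00079085  0.16920116] [-0.04400606  0.37497347  0.07102888]
hole [ 0.5796 -0.0106] [255.1 187.5]
post [0.5868 0.1357] [253.8  28. ]
block [0.5855 0.0905] [255.2  82.4]
eyefar [0.5868 0.141 ] [253.5  25.1]
0 [80, 80, 134, 168, 169, 129, 81, 113, 69, 198, 231, 232, 216, 232, 230]
5 [81, 79, 164, 182, 234, 233, 177, 166, 225, 231, 230, 230, 224, 228, 228]
10 [102, 97, 88, 87, 87, 87, 118, 173, 87, 83, 87, 93, 91, 89, 88]
15 [106, 105, 108, 103, 104, 86, 104, 210, 104, 101, 102, 102, 103, 101, 102]
20 [104, 105, 107, 102, 104, 78, 120, 209, 102, 101, 101, 104, 102, 102, 102]
25 [107, 106, 107, 94, 121, 195, 163, 100, 96, 98, 101, 101, 104, 103, 103]
30 [106, 105, 108, 86, 93, 134, 192, 170, 147, 111, 113, 103, 101, 103, 102]
35 [104, 106, 108, 81, 120, 143, 149, 129, 103, 99, 100, 100, 102, 102, 100]
40 [107, 105, 109, 80, 102, 147, 188, 168, 148, 110, 102, 101, 103, 103, 101]
45 [107, 107, 109, 96, 119, 131, 154, 162, 132, 123, 106, 104, 103, 103, 103]
50 [105, 107, 101, 80, 105, 141, 180, 172, 156, 115, 101, 101, 102, 104, 101]
55 [107, 107, 110, 99, 121, 129, 12
[... 836 characters left out ...]
109, 111, 103, 221, 221, 218, 220, 222, 216, 220, 144, 102, 106, 103]
115 [111, 110, 88, 105, 110, 143, 125, 209, 150, 145, 98, 99, 105, 106, 103]
120 [111, 110, 95, 210, 146, 91, 92, 100, 107, 88, 108, 206, 128, 106, 103]
125 [111, 108, 132, 204, 221, 230, 170, 85, 86, 234, 175, 192, 211, 109, 103]
130 [110, 108, 142, 201, 220, 228, 166, 158, 156, 202, 177, 190, 210, 108, 104]
135 [111, 108, 156, 199, 200, 151, 123, 122, 139, 162, 207, 190, 210, 113, 105]
140 [108, 108, 152, 204, 134, 120, 145, 114, 124, 201, 122, 188, 210, 113, 103]
145 [110, 107, 209, 205, 195, 128, 190, 225, 225, 145, 167, 201, 220, 114, 102]
150 [110, 109, 209, 228, 228, 233, 112, 131, 120, 195, 228, 226, 231, 113, 103]
```

```bash
python3 -c "
from bench import arm
print(arm.finish_job())"
```

```text
the job is handed in; nothing more can be done
None
```

The spring is fitted and the job is handed in: the hook is in the arm's hole, the arm is shut, the eye is round the post under its head, and the robot is clear. The hand-in returned no verdict. The hook's height was only inferred, at about 5–6 mm above the hole's mid-plane against the 7 mm limit, so that is the least certain point.

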